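Click the marker out against the angle plate

ROBOT

A 6-joint arm with a two-finger parallel gripper is mounted at the origin on a cart in front of the work surface, level with it; the furniture and walls round the work are solid. World frame = base frame: x ahead of the robot, y to its left, z up, the work surface at z = 0. Lengths are in m, angles in rad, forces in N, time in s.
With the tool pointing down it reaches from about 0.35 to 0.775 m from the base axis. Payload 5.5 kg.
Tool frame: the origin (TCP) lies at the very end of the fingers, on their centre line; the grasp point (between the pads) lies 19 mm behind it (env.grasp_offset is the distance from the TCP to the grasp point, in m); z points along the fingers, x is the direction in which the jaws open and shut, and the axes are right-handed (so a half turn about z gives the same grasp; the last joint's range is limited). The gripper opens to 85 mm and grips with 20 to 120 N. Pads are 22 mm wide; open, the fingers measure 114 mm over their backs; the gripper's body (76 mm by 85 mm) begins 54 mm behind the grasp point. The pads swing forward as they close: fully open they stand 13 mm farther back than shut.
Start: joints at [1.189, 0.313, 0.046, 1.304, 0, 1.431], TCP at [0.138, 0.558, 0.199] pointing down, gripper open.
Joint ranges: [-2.76, 2.76], [-0.86, 1.69], [-1.03, 1.26], [-2.2, 2.34], [-1.47, 1.5], [-3.14, 3.14]. Speed limits (rad/s): [2.57, 2.57, 3.14, 3.14, 3.14, 3.14].

INTERFACE

Orientations are given as a unit quaternion [w, x, y, z].
In Python, from workcell import status, viewer, env gives the robot as it stands.
- The arm moves only by the tool carry_out, never from a script. Its argument "plan" is a list of rows, each an object of numbers: "x", "y", "z": the shift along the tool's x, y, z in m; "ax", "ay", "az": the turn, a rotation vector about the tool's x, y, z in rad; "hand": the opening, from 0 (shut) to 1 (fully open). In form: [{"x": .., "y": .., "z": .., "ax": .., "ay": .., "az": .., "hand": ..}, ...]. A call has 1 to 12 rows; each row is the pose to reach, as a shift and turn from the pose measured when the call began, along the tool's axes at that moment; what a row does not reach only later rows make up. A row lasts 1/12 s, in which the tool goes at most 41.7 mm and 7.16 degrees, less where a joint would pass 70% of its speed; a pose out of reach is approached as far as the arm can. A call with a gripper value outside its range is refused whole. The fingers move at their own pace and stop on an object; "squeeze" is the grip in N (left out, the last holds). Time passes only in rows, so rows that repeat a pose let the fingers close. It gives the time, the measured TCP pose, the force and the opening at its end, in the units of the state.
- status.get_state(): the state, without advancing time (a new reading comes with each control period).
- viewer.read_camera(name): name is "scene" or "top"; returns the picture (384x512x3 uint8, red, green, blue); there is no depth.
- viewer.camera_model(name): a dict with "vfov" (degrees; the focal length in pixels is half the picture's height over the tangent of half this angle, whatever the lens; pixels are square), "cx", "cy" (the principal point, pixels), "k1" (the pictures are not rectified: a ray, as slopes to the right and down, at radius r is drawn at 1 + k1 r^2 times it, then the intrinsics apply), "T" (4x4, takes a point from camera to world coordinates). Camera axes: x right, y down, z forward; pixel columns grow to the right and rows downward; lengths in m; the calibration is good to about 2 mm. A picture is of the moment at which its call begins. camera_model takes no time and is no camera call.
- env.hand_in(): hands the job in, once; it reports no verdict.
The state is a dict: "clock": time; "joint_pos": joint angles; "qvel": joint speeds; "tau": joint torques, N m; "tcp_pos": TCP position; "orientation": TCP orientation; "wrist_force": force on the tool from outside, world axes, zero at the start; "ft_torque": the same for the moment, N m; "finger_gap": finger opening in m.
Only numpy, scipy, OpenCV 4.12 (cv2) and the standard library are available. Lean on these libraries where they do the work, as an engineer would, in place of code of your own. Each camera call takes 0.05 s, during which the arm holds its last target.

TASK

Get the stubby retractable marker (grey barrel with a steel push button, not the capped pen) ready for the check list: pick it up, hold it clear of the desk and push its end button fully in against the upright face of the steel angle plate, so that the tip comes out. Then lay it down flat on the middle of the clipboard and let go of it.

Things in the scene. Friction and masses are not known exactly. Their poses are not given: they have to be found in the camera images.
- marker: Stubby marker, grey eight-sided barrel 90 long, 20 mm across flats (two flats upright), steel cone at the tip end (to x=-67 mm), 12 mm round steel push button at the other, small clip on top of the button half (x 14 to 44 mm). 55 g. Origin mid-barrel on its axis, 10 mm above the desk; x to the button, whose face is at x=61 mm when out, 51 when in; z up. Grip at the origin across y.
- marker_button (a joint): How far the marker's button is pushed in: 0 = out (tip hidden), 0.010 m = fully in (tip 10 mm further out). About 3 N of friction all the way and no spring: it stays where it is pushed; at 0.010 it meets a hard stop.
- angle_plate: Bare steel angle plate, bolted to the desk: upright 90 mm wide, 75 high, 12 thick, with foot and braces behind it. Origin at the bottom of the middle of its flat front face, at desk height; x points into the face (the way to push), y runs along the face, z up. To its left a letter tray on legs, 180 mm high, takes up x 0.50 to 0.75, y -0.05 to 0.29 m.
- clipboard: Clipboard with a sheet of paper, fixed flat on the desk: brown board 230 mm (x) by 165 mm (y), 5 mm thick with the paper; a steel clip 15 mm high across its far end, from x=87 to 111 mm. Origin at the centre of the underside, at desk height; x towards the clip, z up. The paper is empty.

How it is judged:
On the way, in this order (a step that is already met when the one before it is completed fails the run):
1. the marker is held in the fingers clear of the desk, its button still out (height (world z) of marker above 0.018 m and value of joint marker_button below 0.003 m and contact force between the fingers and marker above 1 N), for 0.1 s.
2. the held marker's button is pushed in by at least 7 of its 10 mm while it bears on the angle plate, clear of the desk (value of joint marker_button above 0.007 m and contact force between marker and angle_plate above 0.5 N and contact force between the fingers and marker above 1 N and height (world z) of marker above 0.018 m), for 0.05 s.
At the end, for the whole second after the job is handed in: The marker lies flat (within 10 degrees) and at rest on the clipboard, the middle of its barrel within 50 mm of the clipboard's centre along and across, let go, with its button still in by at least 7 mm (value of joint marker_button above 0.007 m and x of marker in the frame of clipboard between -0.05 and 0.05 m and y of marker in the frame of clipboard between -0.05 and 0.05 m and z of marker in the frame of clipboard below 0.019 m and angle between marker's own x axis and vertical between 1.4 and 1.74 rad and linear speed of marker below 0.02 m/s and contact force between the fingers and marker below 0.1 N); the robot touches nothing.
It also fails if it takes over 38 s, if anything falls off the work surface, if the arm or the gripper's body presses on something with over 40 N, if the wrist force passes 120 N, or if a joint passes its speed limit or range.

## Working session

There is one attempt and no reset: what is moved stays moved. The work goes in short steps, Python scripts to look and compute and a tool call to move; the robot and the scene stay as the last step left them, time stands still between calls to the robot, and variables do not carry over. Pictures are saved under pics/ and viewed, and the job is handed in when it is done.

Besides the shell and the picture viewer there is one more tool, called after "Call:" as a command line: name --argument value ..., lists and objects as JSON in quotes. carry_out: Moves the arm, as the interface text tells. Its arguments: {"type":"object","properties":{"plan":{"type":"array"},"squeeze":{"type":"number"}},"required":["plan"]}

```bash
mkdir -p pics; ls; python3 - <<'E'
from workcell import status, viewer, env
import cv2
s=status.get_state(); print(s); print(env.grasp_offset)
for n in ("scene","top"):
    im=viewer.read_camera(n); cv2.imwrite(f"pics/{n}0.png",im[:,:,::-1]); 
    print(viewer.camera_model(n))
E
```

```text
pics
{'clock': 0.0, 'joint_pos': array([ 1.18938706e+00,  3.14005335e-01,  4.49928166e-02,  1.30362480e+00,
       -4.23985600e-05,  1.43123366e+00]), 'qvel': array([-6.97039375e-05, -8.81569562e-04,  1.17006278e-03, -2.19219083e-04,
       -1.37677679e-03,  5.98915430e-04]), 'tau': array([-2.62278618e-04, -4.80628395e+01,  2.98530829e+01,  1.96012377e-02,
       -1.29947698e-04,  1.86490303e-05]), 'tcp_pos': array([0.13749592, 0.55772547, 0.1980118 ]), 'orientation': array([ 4.79638524e-04,  7.87240371e-01,  6.16645563e-01, -7.85941789e-04]), 'wrist_force': array([-0.31073753,  0.8667006 , -0.76307563]), 'ft_torque': array([-0.01623613, -0.00214382,  0.00795929]), 'finger_gap': 0.08562259162701463}
0.0187
{'vfov': 47.410205417629925, 'cx': 247.15622825611078, 'cy': 192.11605590723872, 'k1': -0.08821483791303042, 'T': array([[-0.47342148, -0.67161088,  0.56992187,  0.08788381],
       [-0.88063734,  0.34714637, -0.32243955, -0.05679752],
       [ 0.0187076 , -0.65454429, -0.75579217,  0.7008535 ],
       [ 0.        ,  0.        ,  0.        ,  1.        ]])}
{'vfov': 42.93841228065, 'cx': 250.13841119993126, 'cy': 195.63313613064918, 'k1': -0.05690445360175507, 'T': array([[ 0.0239866 , -0.98951638,  0.14241482,  0.40895903],
       [-0.99899111, -0.02913485, -0.03417483, -0.30724008],
       [ 0.03796579, -0.1414514 , -0.98921691,  0.94414363],
       [ 0.        ,  0.        ,  0.        ,  1.        ]])}
```

View pics/scene0.png

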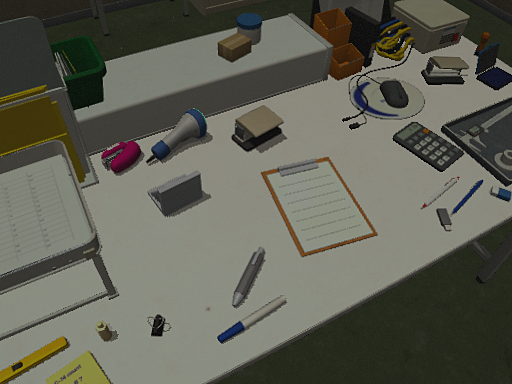

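View pics/top0.png

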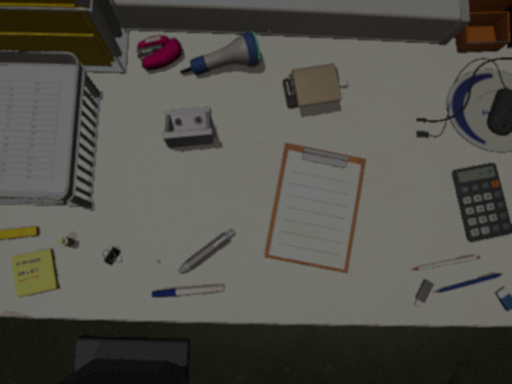

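The pictures show the grey marker at about (248,276) in scene and (208,251) in top. The angle plate is near (188,128) in top and the clipboard near (316,208). I'll enlarge these three.

```bash
python3 - <<'E'
import cv2
t=cv2.imread("pics/top0.png"); s=cv2.imread("pics/scene0.png")
def c(im,x,y,w,h,k,n): cv2.imwrite(n,cv2.convertScaleAbs(cv2.resize(im[y:y+h,x:x+w],None,fx=k,fy=k,interpolation=cv2.INTER_CUBIC),alpha=1.4))
c(t,165,215,80,70,8,"pics/tm.png")
c(t,150,95,80,60,8,"pics/tp.png")
c(t,255,135,120,145,4,"pics/tc.png")
c(s,215,235,75,75,8,"pics/sm.png")
c(s,140,160,75,60,8,"pics/sp.png")
E
```

```text
(no output)
```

View pics/tm.png

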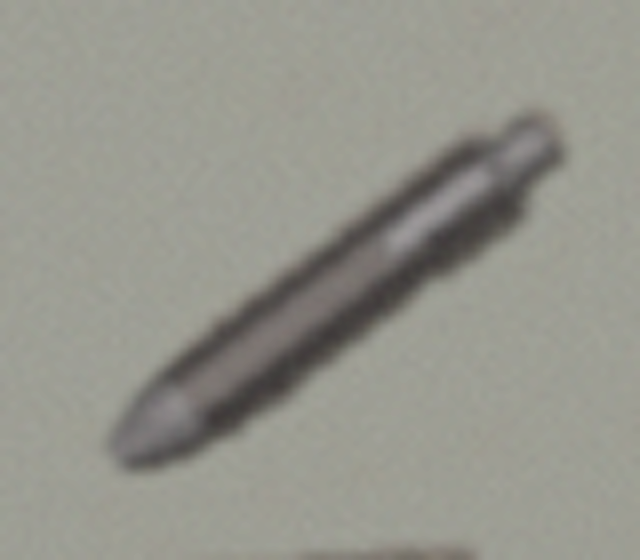

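View pics/tp.png

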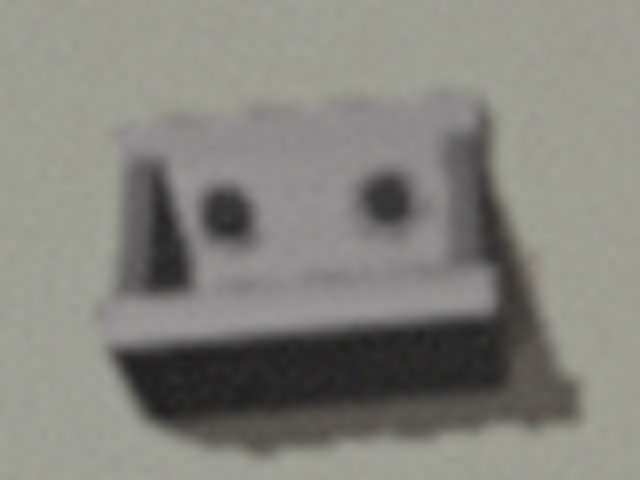

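View pics/tc.png

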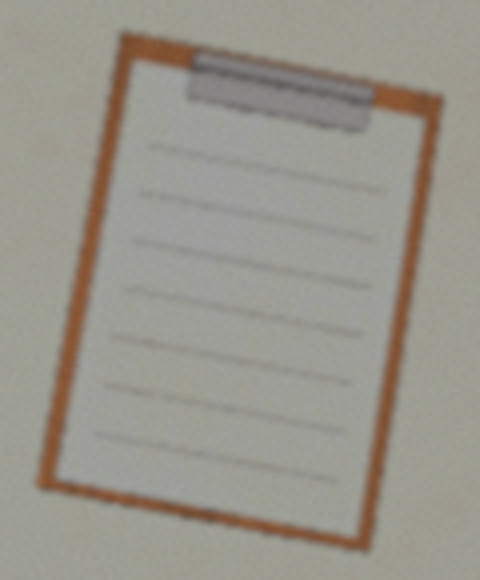

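View pics/sm.png

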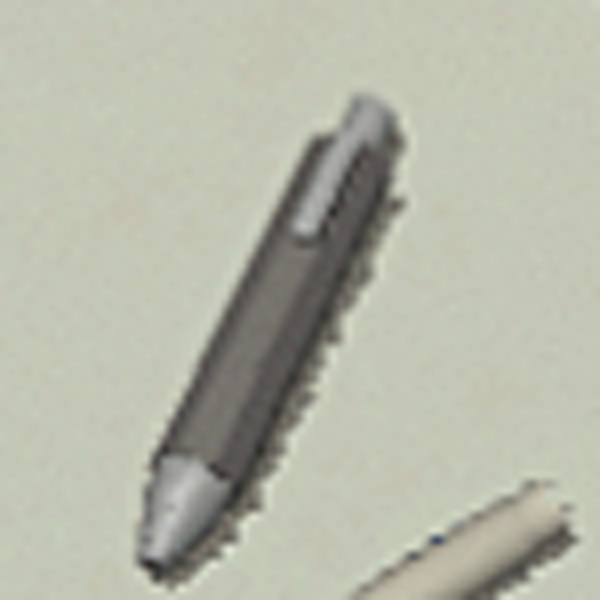

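View pics/sp.png

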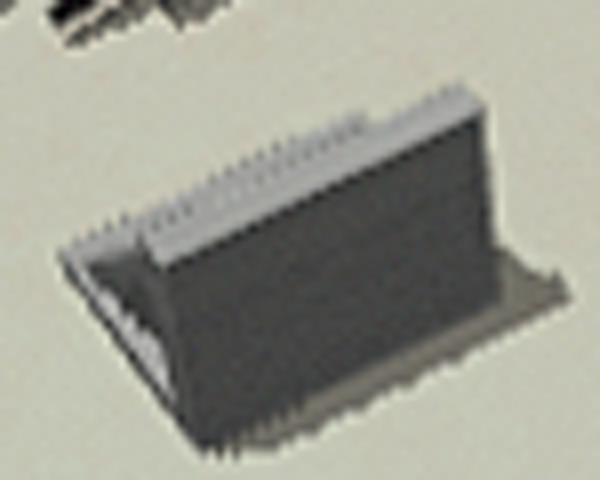

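```bash
cat > h.py <<'E'
import numpy as np, cv2
from workcell import status, viewer, env
from scipy.spatial.transform import Rotation as R
def ray(n,px):
    m=viewer.camera_model(n); f=192/np.tan(np.radians(m['vfov']/2))
    K=np.array([[f,0,m['cx']],[0,f,m['cy']],[0,0,1.]])
    u=cv2.undistortPoints(np.array([[px]],float),K,np.array([m['k1'],0,0,0.]))[0,0]
    T=np.array(m['T']); return T[:3,3],T[:3,:3]@np.r_[u,1]
def at(n,px,z):
    o,d=ray(n,px); return o+d*(z-o[2])/d[2]
def proj(n,p):
    m=viewer.camera_model(n); f=192/np.tan(np.radians(m['vfov']/2))
    T=np.array(m['T']); q=T[:3,:3].T@(np.asarray(p)-T[:3,3]); u=q[:2]/q[2]
    return u*(1+m['k1']*(u@u))*f+[m['cx'],m['cy']]
def cr(x0,y0,k,pts): return [((x+.5)/k-.5+x0,(y+.5)/k-.5+y0) for x,y in pts]
def tcpR():
    s=status.get_state(); q=s['orientation']; return s,R.from_quat([q[1],q[2],q[3],q[0]])
def goal(p,Rg):
    "shift and turn in tool axes from now"
    s,r=tcpR(); return r.inv().apply(np.asarray(p)-s['tcp_pos']), (r.inv()*Rg).as_rotvec()
E
cat > m.py <<'E'
from h import *
np.set_printoptions(precision=4,suppress=True)
for n,pts in (("top",cr(165,215,8,[(118,455),(548,142),(185,395),(497,172)])),("scene",cr(215,235,8,[(152,562),(378,112),(197,462),(352,145)]))):
    P=[at(n,p,.01) for p in pts]; print(n,*[p[:2] for p in P], "len",np.linalg.norm(P[1]-P[0]),"ang",np.arctan2(*(P[1]-P[0])[1::-1]))
for n,pts in (("top",cr(150,95,8,[(115,350),(500,318),(160,418),(503,385)])),("scene",cr(140,160,8,[(165,268),(485,112),(205,450),(500,300)]))):
    P=[at(n,p,z) for p,z in zip(pts,(.075,.075,0,0))]
    print(n,*[p[:2] for p in P]); 
    for i in (0,2): d=P[i+1]-P[i]; print(" len",np.linalg.norm(d),"ang of face",np.arctan2(d[1],d[0]),"mid",(P[i]+P[i+1])/2)
P=np.array([at("top",p,.005) for p in cr(255,135,4,[(125,32),(442,97),(367,550),(40,488)])])
print(P[:,:2],P.mean(0),np.linalg.norm(np.roll(P,-1,0)-P,axis=1)); d=P[0]-P[3]; print("cb yaw",np.arctan2(d[1],d[0]))
E
python3 m.py
```

```text
top [ 0.3951 -0.2093] [ 0.4717 -0.3086] [ 0.4095 -0.2245] [ 0.4642 -0.2966] len 0.12536750589805767 ang -0.9135365476356693
scene [ 0.3942 -0.2096] [ 0.4722 -0.3095] [ 0.4109 -0.2293] [ 0.467  -0.2995] len 0.12669664147318102 ang -0.907170433254899
top [ 0.635  -0.1776] [ 0.6453 -0.2649] [ 0.6376 -0.1783] [ 0.6487 -0.2626]
 len 0.08791229632060131 ang of face -1.4527319902791258 mid [ 0.6401 -0.2212  0.075 ]
 len 0.08496144738120809 ang of face -1.4399629132777307 mid [ 0.6431 -0.2205  0.    ]
scene [ 0.6331 -0.1768] [ 0.6446 -0.2647] [ 0.6367 -0.1784] [ 0.6477 -0.2653]
 len 0.08861886421027888 ang of face -1.4410547875689093 mid [ 0.6389 -0.2208  0.075 ]
 len 0.08757554043394036 ang of face -1.4444703065826776 mid [ 0.6422 -0.2218  0.    ]
[[ 0.6524 -0.408 ]
 [ 0.6248 -0.5669]
 [ 0.4011 -0.5284]
 [ 0.4271 -0.3703]] [ 0.5263 -0.4684  0.005 ] [0.1613 0.2271 0.1603 0.2285]
cb yaw -0.16604067911140752
```

Both cameras agree within 2 mm and the sizes come out right: marker 126 of 128 mm, face 88 of 90, board 228 by 161. Next is the move to above the marker.

```bash
cat > g.py <<'E'
from h import *
import sys
np.set_printoptions(precision=4,suppress=True)
x,y,z,yaw=map(float,sys.argv[1:5])
s,r=tcpR(); d,a=goal([x,y,z],R.from_euler('z',yaw)*R.from_euler('x',np.pi))
print("t",s['clock'],"tcp",s['tcp_pos'],"q",s['joint_pos'],"gap",s['finger_gap'],"F",s['wrist_force']); print("shift",d,"turn",a)
E
python3 g.py 0.435 -0.2615 0.12 0.661
```

```text
t 0.1 tcp [0.1375 0.5578 0.1981] q [1.1894 0.3139 0.0451 1.3036 0.     1.4312] gap 0.08563135492355779 F [0.3346 0.4036 0.5368]
shift [-0.7241  0.485   0.0792] turn [0.0003 0.0016 0.668 ]
```

Call:
carry_out --plan '[{"x":-0.035,"y":0.023,"z":0,"az":0.03,"hand":1},{"x":-0.07,"y":0.047,"z":0,"az":0.06,"hand":1},{"x":-0.1,"y":0.067,"z":0,"az":0.09,"hand":1},{"x":-0.135,"y":0.09,"z":0,"az":0.12,"hand":1},{"x":-0.17,"y":0.114,"z":0,"az":0.15,"hand":1},{"x":-0.2,"y":0.134,"z":0,"az":0.18,"hand":1},{"x":-0.235,"y":0.157,"z":0,"az":0.21,"hand":1},{"x":-0.27,"y":0.18,"z":0,"az":0.24,"hand":1},{"x":-0.3,"y":0.2,"z":0,"az":0.27,"hand":1},{"x":-0.335,"y":0.224,"z":0,"az":0.3,"hand":1},{"x":-0.37,"y":0.247,"z":0,"az":0.33,"hand":1},{"x":-0.4,"y":0.268,"z":0,"az":0.37,"hand":1}]' --squeeze 60

```text
schema error: expected keys x, y, z, ax, ay, az, hand
```

```bash
python3 g.py 0.435 -0.2615 0.12 0.661
```

```text
t 0.1 tcp [0.1375 0.5578 0.1981] q [1.1894 0.3139 0.0451 1.3036 0.     1.4312] gap 0.08563135492355779 F [0.3346 0.4036 0.5368]
shift [-0.7241  0.485   0.0792] turn [0.0003 0.0016 0.668 ]
```

Call:
carry_out --plan '[{"x":-0.035,"y":0.023,"z":0,"ax":0,"ay":0,"az":0.03,"hand":1},{"x":-0.07,"y":0.047,"z":0,"ax":0,"ay":0,"az":0.06,"hand":1},{"x":-0.1,"y":0.067,"z":0,"ax":0,"ay":0,"az":0.09,"hand":1},{"x":-0.135,"y":0.09,"z":0,"ax":0,"ay":0,"az":0.12,"hand":1},{"x":-0.17,"y":0.114,"z":0,"ax":0,"ay":0,"az":0.15,"hand":1},{"x":-0.2,"y":0.134,"z":0,"ax":0,"ay":0,"az":0.18,"hand":1},{"x":-0.235,"y":0.157,"z":0,"ax":0,"ay":0,"az":0.21,"hand":1},{"x":-0.27,"y":0.18,"z":0,"ax":0,"ay":0,"az":0.24,"hand":1},{"x":-0.3,"y":0.2,"z":0,"ax":0,"ay":0,"az":0.27,"hand":1},{"x":-0.335,"y":0.224,"z":0,"ax":0,"ay":0,"az":0.3,"hand":1},{"x":-0.37,"y":0.247,"z":0,"ax":0,"ay":0,"az":0.33,"hand":1},{"x":-0.4,"y":0.268,"z":0,"ax":0,"ay":0,"az":0.37,"hand":1}]' --squeeze 60

```text
clock: 1.1
tcp_pos: [0.3017, 0.1032, 0.1987]
orientation: [0.001, 0.888, 0.461, -0.0]
wrist_force: [1.2, -0.4, -0.6]
finger_gap: 0.0855
```

```bash
python3 g.py 0.435 -0.2615 0.12 0.661
```

```text
t 1.1 tcp [0.3017 0.1032 0.1987] q [ 0.0779 -0.1906 -0.4971  1.2646 -0.0016  0.6911] gap 0.08550520745374963 F [ 1.1714 -0.3538 -0.6038]
shift [-0.2214  0.3189  0.0792] turn [0.001  0.0013 0.2966]
```

Call:
carry_out --plan '[{"x":-0.022,"y":0.032,"z":0.0,"ax":0,"ay":0,"az":0.03,"hand":0.8},{"x":-0.044,"y":0.064,"z":0.0,"ax":0,"ay":0,"az":0.06,"hand":0.8},{"x":-0.066,"y":0.096,"z":0.005,"ax":0,"ay":0,"az":0.09,"hand":0.7},{"x":-0.088,"y":0.128,"z":0.012,"ax":0,"ay":0,"az":0.12,"hand":0.7},{"x":-0.11,"y":0.16,"z":0.02,"ax":0,"ay":0,"az":0.15,"hand":0.7},{"x":-0.133,"y":0.191,"z":0.03,"ax":0,"ay":0,"az":0.18,"hand":0.7},{"x":-0.155,"y":0.223,"z":0.04,"ax":0,"ay":0,"az":0.21,"hand":0.7},{"x":-0.177,"y":0.255,"z":0.055,"ax":0,"ay":0,"az":0.24,"hand":0.7},{"x":-0.2,"y":0.287,"z":0.07,"ax":0,"ay":0,"az":0.27,"hand":0.7},{"x":-0.2214,"y":0.319,"z":0.079,"ax":0.001,"ay":0.001,"az":0.297,"hand":0.7},{"x":-0.2214,"y":0.319,"z":0.079,"ax":0.001,"ay":0.001,"az":0.297,"hand":0.7},{"x":-0.2214,"y":0.319,"z":0.079,"ax":0.001,"ay":0.001,"az":0.297,"hand":0.7}]'

```text
clock: 2.1
tcp_pos: [0.4346, -0.2628, 0.1184]
orientation: [-0.001, 0.946, 0.323, -0.001]
wrist_force: [-0.1, 0.7, -0.8]
finger_gap: 0.0598
```

```bash
python3 g.py 0.435 -0.2615 0.003 0.661; python3 - <<'E'
from h import *
for n,c in(("scene",(170,180)),("top",(140,180))):
    im=viewer.read_camera(n)[:,:,::-1]; x,y=c
    cv2.imwrite(f"pics/{n}1.png",cv2.resize(im[y:y+130,x:x+150],None,fx=4,fy=4))
E
```

```text
t 2.1 tcp [ 0.4346 -0.2628  0.1184] q [-0.7018  0.2272 -0.2711  1.0758 -0.0003  0.2111] gap 0.059812287750685485 F [-0.1063  0.7231 -0.7675]
shift [ 0.0012 -0.0004  0.1154] turn [-0.0031  0.0009 -0.0031]
```

View pics/scene1.png

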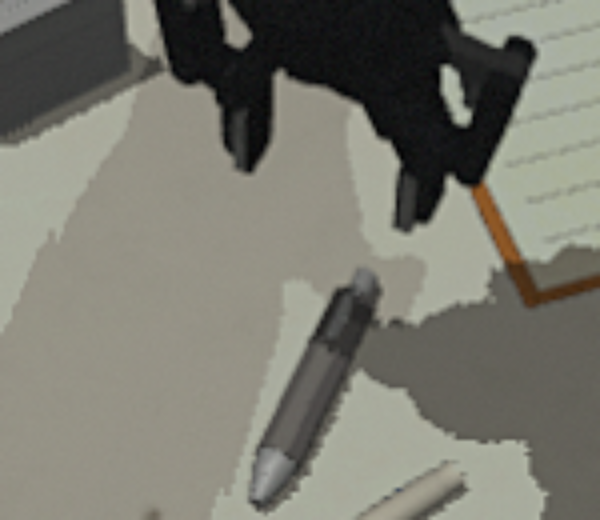

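View pics/top1.png

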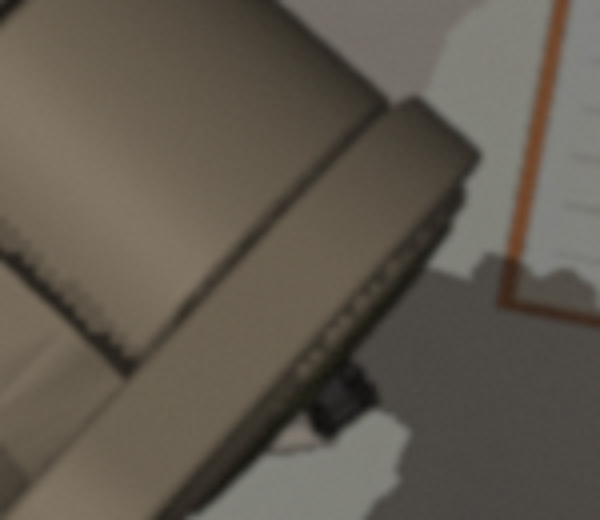

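```bash
python3 - <<'E'
from h import *
print(at("top",(225,288),.01),at("scene",(286,298),.01))
E
```

```text
[ 0.36633092 -0.29636151  0.01      ] [ 0.3631642  -0.29619723  0.01      ]
```

The fingers straddle the marker in the scene crop (marker from (262,490) to (370,280)), and the capped pen is 77 mm off along the jaw axis. Going down and closing.

Call:
carry_out --plan '[{"x":0.001,"y":0,"z":0.025,"ax":-0.003,"ay":0.001,"az":-0.003,"hand":0.55},{"x":0.001,"y":0,"z":0.055,"ax":-0.003,"ay":0.001,"az":-0.003,"hand":0.55},{"x":0.001,"y":0,"z":0.085,"ax":-0.003,"ay":0.001,"az":-0.003,"hand":0.55},{"x":0.001,"y":0,"z":0.102,"ax":-0.003,"ay":0.001,"az":-0.003,"hand":0.55},{"x":0.001,"y":0,"z":0.11,"ax":-0.003,"ay":0.001,"az":-0.003,"hand":0.55},{"x":0.001,"y":0,"z":0.114,"ax":-0.003,"ay":0.001,"az":-0.003,"hand":0.55},{"x":0.001,"y":0,"z":0.115,"ax":-0.003,"ay":0.001,"az":-0.003,"hand":0.55},{"x":0.001,"y":0,"z":0.115,"ax":-0.003,"ay":0.001,"az":-0.003,"hand":0.55}]' --squeeze 60

```text
clock: 2.87
tcp_pos: [0.4357, -0.2602, 0.006]
orientation: [0.001, 0.945, 0.326, 0.001]
wrist_force: [0.9, -0.5, -0.6]
finger_gap: 0.0471
```

```bash
python3 g.py 0.435 -0.2615 0.003 0.661; python3 - <<'E'
from h import *
im=viewer.read_camera("scene")[:,:,::-1]; x,y=190,190
cv2.imwrite(f"pics/scene2.png",cv2.resize(im[y:y+130,x:x+130],None,fx=4.5,fy=4.5))
E
```

```text
t 2.8667 tcp [ 0.4357 -0.2602  0.006 ] q [-0.6967  0.3278 -0.4417  0.7983  0.0002  0.2098] gap 0.04710488930980948 F [ 0.879  -0.4724 -0.5977]
shift [-0.0014  0.0006  0.003 ] turn [ 0.0028 -0.0009  0.0033]
```

View pics/scene2.png

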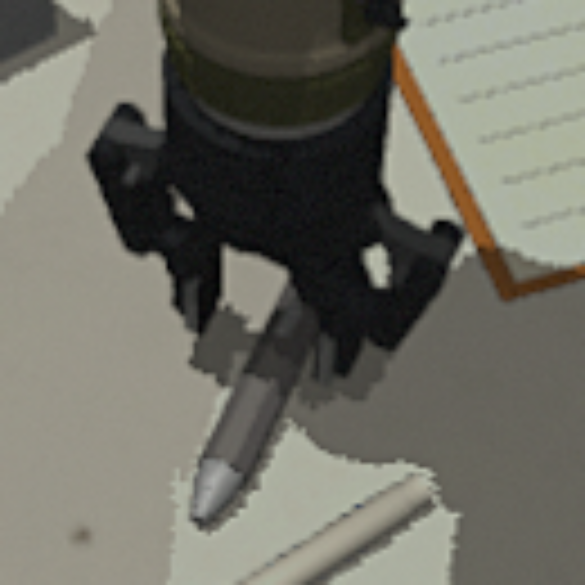

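Call:
carry_out --plan '[{"x":-0.0015,"y":0,"z":0.003,"ax":0.002,"ay":-0.001,"az":0.003,"hand":0.45},{"x":-0.0015,"y":0,"z":0.003,"ax":0.002,"ay":-0.001,"az":0.003,"hand":0.3},{"x":-0.0015,"y":0,"z":0.003,"ax":0.002,"ay":-0.001,"az":0.003,"hand":0.1},{"x":-0.0015,"y":0,"z":0.003,"ax":0.002,"ay":-0.001,"az":0.003,"hand":0},{"x":-0.0015,"y":0,"z":0.003,"ax":0.002,"ay":-0.001,"az":0.003,"hand":0},{"x":-0.0015,"y":0,"z":0.003,"ax":0.002,"ay":-0.001,"az":0.003,"hand":0},{"x":-0.0015,"y":0,"z":0.003,"ax":0.002,"ay":-0.001,"az":0.003,"hand":0},{"x":-0.0015,"y":0,"z":0.003,"ax":0.002,"ay":-0.001,"az":0.003,"hand":0}]' --squeeze 60

```text
clock: 3.58
tcp_pos: [0.4347, -0.2614, 0.0032]
orientation: [0.001, 0.946, 0.325, 0.0]
wrist_force: [-0.0, 0.4, 0.1]
finger_gap: 0.0001
```

```bash
python3 g.py 0.435 -0.2615 0.08 0.661
```

```text
t 3.5833 tcp [ 0.4347 -0.2614  0.0032] q [-0.6995  0.3322 -0.4436  0.7938 -0.0003  0.2103] gap 8.848169558421281e-05 F [-0.0105  0.3601  0.0758]
shift [ 0.0001  0.0003 -0.0768] turn [ 0.0013  0.     -0.    ]
```

The gap reads 0, so the fingers shut on nothing. I'll look.

```bash
python3 - <<'E'
from h import *
im=viewer.read_camera("scene")[:,:,::-1]; x,y=190,190
cv2.imwrite(f"pics/scene3.png",cv2.resize(im[y:y+130,x:x+130],None,fx=4.5,fy=4.5))
im=viewer.read_camera("top")[:,:,::-1]
cv2.imwrite(f"pics/top3.png",im)
print(proj("scene",status.get_state()['tcp_pos']))
E
```

```text
[248.74141166 276.26072973]
```

View pics/scene3.png

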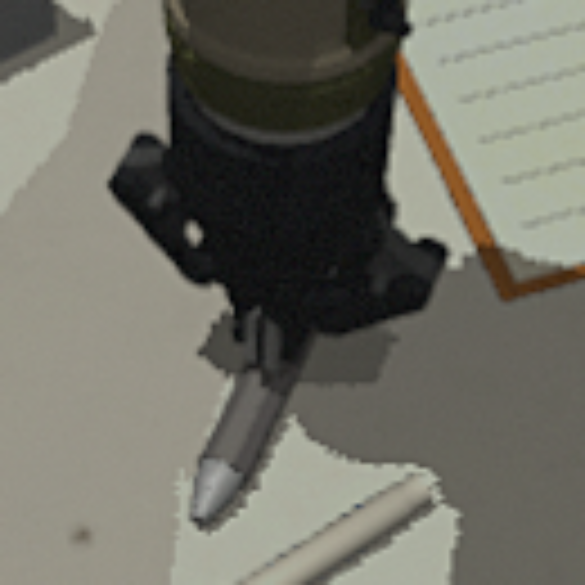

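View pics/top3.png

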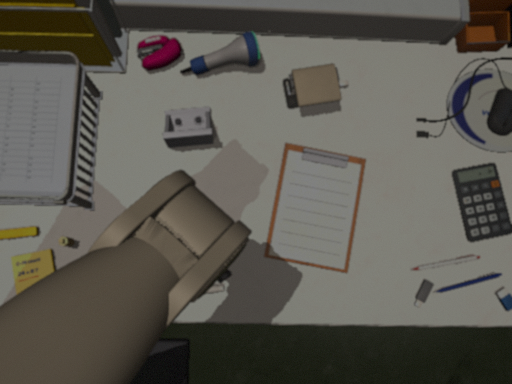

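```bash
python3 - <<'E'
from h import *
im=viewer.read_camera("scene")[:,:,::-1]; x,y=222,240
c=cv2.convertScaleAbs(cv2.resize(im[y:y+60,x:x+60],None,fx=10,fy=10,interpolation=cv2.INTER_CUBIC),alpha=2.2)
s,r=tcpR()
cv2.imwrite("pics/s4.png",c)
for z in (0,.01,.02): print(z,[(proj("scene",s['tcp_pos']+[0,0,z])+.5-[x,y])*10-.5])
E
```

```text
0 [array([271.95105935, 367.19833014])]
0.01 [array([273.14889421, 339.07826793])]
0.02 [array([274.3704623 , 310.39159035])]
```

View pics/s4.png

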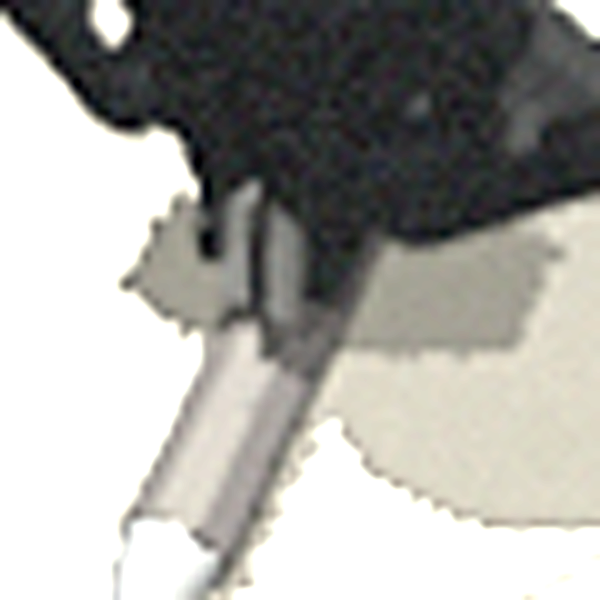

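```bash
python3 - <<'E'
from h import *
r=R.from_euler('z',.661)*R.from_euler('x',np.pi)
def show(p,g,obs,lab):
    print(lab,obs)
    for d in (0,.01,.02,.03):
        print(d,[[np.round(proj("scene",np.array(p)+r.apply([sx*(g/2+.004),sy*.011,-d])),1).tolist() for sy in (-1,1)] for sx in (1,-1)])
show([.4346,-.2628,.1184],.0598,"(231,222.5),(271,237.5)","s1")
show([.4357,-.2602,.006],.0471,"(234.5,263.3),(264.5,272)","s2")
show([.4347,-.2614,.0032],.0,"(247,271.5),(250.5,275)","s4")
E
```

```text
s1 (231,222.5),(271,237.5)
0 [[[229.2, 237.7], [234.9, 227.7]], [[268.0, 252.4], [273.2, 241.9]]]
0.01 [[[229.1, 234.1], [234.9, 224.1]], [[268.4, 248.9], [273.6, 238.3]]]
0.02 [[[229.0, 230.4], [234.9, 220.3]], [[268.7, 245.3], [274.0, 234.7]]]
0.03 [[[228.9, 226.7], [234.9, 216.5]], [[269.1, 241.6], [274.4, 231.0]]]
s2 (234.5,263.3),(264.5,272)
0 [[[231.6, 274.6], [236.7, 265.1]], [[259.6, 285.8], [264.3, 276.0]]]
0.01 [[[231.5, 271.8], [236.7, 262.2]], [[259.9, 283.1], [264.6, 273.2]]]
0.02 [[[231.5, 268.9], [236.7, 259.3]], [[260.1, 280.2], [264.9, 270.3]]]
0.03 [[[231.4, 266.0], [236.7, 256.3]], [[260.3, 277.4], [265.2, 267.3]]]
s4 (247,271.5),(250.5,275)
0 [[[244.3, 280.3], [249.2, 270.7]], [[248.4, 281.9], [253.2, 272.3]]]
0.01 [[[244.4, 277.5], [249.3, 267.8]], [[248.5, 279.2], [253.4, 269.4]]]
0.02 [[[244.4, 274.7], [249.4, 264.9]], [[248.6, 276.3], [253.5, 266.5]]]
0.03 [[[244.5, 271.8], [249.6, 262.0]], [[248.7, 273.4], [253.7, 263.6]]]
```

The images put the fingertips about 20 to 28 mm above the reported TCP height, above the barrel (tip edge at about (248,273) in scene). The marker has not moved (tip still at (234,306)). I'll open up and descend in small steps, watching the force.

Call:
carry_out --plan '[{"x":0,"y":0,"z":0,"ax":0,"ay":0,"az":0,"hand":0.5},{"x":0,"y":0,"z":0,"ax":0,"ay":0,"az":0,"hand":0.5},{"x":0,"y":0,"z":0,"ax":0,"ay":0,"az":0,"hand":0.5},{"x":0,"y":0,"z":0,"ax":0,"ay":0,"az":0,"hand":0.5},{"x":0,"y":0,"z":0.003,"ax":0,"ay":0,"az":0,"hand":0.5},{"x":0,"y":0,"z":0.006,"ax":0,"ay":0,"az":0,"hand":0.5},{"x":0,"y":0,"z":0.008,"ax":0,"ay":0,"az":0,"hand":0.5},{"x":0,"y":0,"z":0.008,"ax":0,"ay":0,"az":0,"hand":0.5}]'

```text
clock: 4.4
tcp_pos: [0.4343, -0.261, -0.0055]
orientation: [0.0, 0.946, 0.325, -0.0]
wrist_force: [-0.4, -0.5, 1.1]
finger_gap: 0.0428
```

```bash
python3 g.py 0.435 -0.2615 0.08 0.661;python3 - <<'E'
from h import *
im=viewer.read_camera("scene")[:,:,::-1]; x,y=200,220
c=cv2.convertScaleAbs(cv2.resize(im[y:y+75,x:x+90],None,fx=8,fy=8,interpolation=cv2.INTER_CUBIC),alpha=2.2)
cv2.imwrite("pics/s5.png",c)
E
```

```text
t 4.4 tcp [ 0.4343 -0.261  -0.0055] q [-0.6995  0.3428 -0.4539  0.774  -0.0003  0.2103] gap 0.04281794356703096 F [-0.4381 -0.5418  1.1222]
shift [ 0.0002  0.0008 -0.0855] turn [0.0001 0.0003 0.    ]
```

View pics/s5.png

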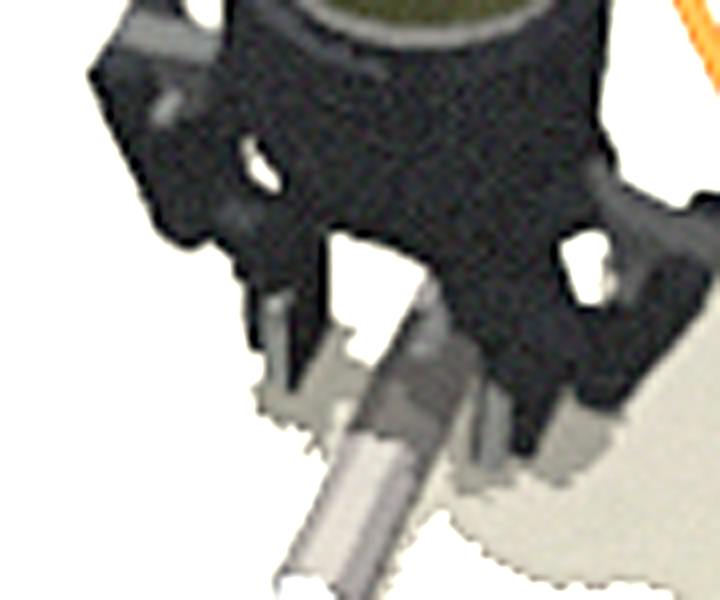

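No contact at a reported z of −5.5 mm, so the tips are really higher. Continuing gently.

Call:
carry_out --plan '[{"x":0,"y":0,"z":0.002,"ax":0,"ay":0,"az":0,"hand":0.5},{"x":0,"y":0,"z":0.004,"ax":0,"ay":0,"az":0,"hand":0.5},{"x":0,"y":0,"z":0.006,"ax":0,"ay":0,"az":0,"hand":0.5},{"x":0,"y":0,"z":0.007,"ax":0,"ay":0,"az":0,"hand":0.5},{"x":0,"y":0,"z":0.007,"ax":0,"ay":0,"az":0,"hand":0.5}]'

```text
clock: 4.87
tcp_pos: [0.4342, -0.261, -0.0126]
orientation: [-0.0, 0.946, 0.325, -0.0]
wrist_force: [0.0, -1.0, -0.2]
finger_gap: 0.0424
```

```bash
python3 g.py 0.435 -0.2615 0.08 0.661;python3 - <<'E'
from h import *
im=viewer.read_camera("scene")[:,:,::-1]; x,y=200,220
c=cv2.convertScaleAbs(cv2.resize(im[y:y+75,x:x+90],None,fx=8,fy=8,interpolation=cv2.INTER_CUBIC),alpha=2.2)
cv2.imwrite("pics/s6.png",c)
E
```

```text
t 4.8667 tcp [ 0.4342 -0.261  -0.0126] q [-0.6995  0.3518 -0.4618  0.7574 -0.0003  0.2102] gap 0.042390373078656916 F [ 0.0484 -0.9944 -0.1866]
shift [ 0.0003  0.0009 -0.0926] turn [-0.0002  0.0003  0.    ]
```

View pics/s6.png

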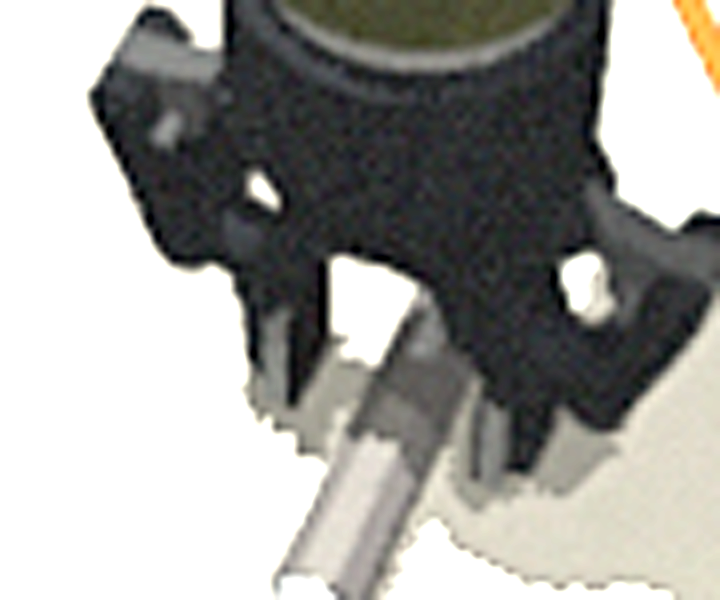

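Call:
carry_out --plan '[{"x":0,"y":0,"z":0.002,"ax":0,"ay":0,"az":0,"hand":0.5},{"x":0,"y":0,"z":0.004,"ax":0,"ay":0,"az":0,"hand":0.5},{"x":0,"y":0,"z":0.005,"ax":0,"ay":0,"az":0,"hand":0.5},{"x":0,"y":0,"z":0.005,"ax":0,"ay":0,"az":0,"hand":0.5}]'

```text
clock: 5.25
tcp_pos: [0.4341, -0.2608, -0.0178]
orientation: [-0.0, 0.946, 0.325, -0.0]
wrist_force: [0.2, 0.8, -1.0]
finger_gap: 0.0428
```

```bash
python3 g.py 0.435 -0.2615 0.08 0.661;python3 - <<'E'
from h import *
im=viewer.read_camera("scene")[:,:,::-1]; x,y=200,220
c=cv2.convertScaleAbs(cv2.resize(im[y:y+75,x:x+90],None,fx=8,fy=8,interpolation=cv2.INTER_CUBIC),alpha=2.2)
cv2.imwrite("pics/s7.png",c)
E
```

```text
t 5.25 tcp [ 0.4341 -0.2608 -0.0178] q [-0.6995  0.3585 -0.4676  0.7453 -0.0003  0.2102] gap 0.042763215668761664 F [ 0.2269  0.8336 -0.9502]
shift [ 0.0003  0.001  -0.0978] turn [-0.0005  0.0004  0.0001]
```

View pics/s7.png

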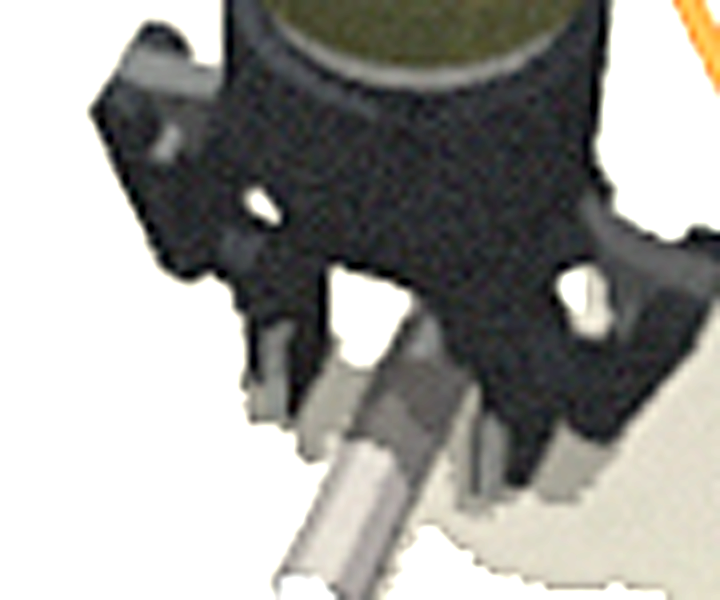

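The fingertips (about (265,415) and (480,490) in the crop) now almost meet their shadows, either side of the barrel. Closing.

Call:
carry_out --plan '[{"x":0,"y":0,"z":0,"ax":0,"ay":0,"az":0,"hand":0.35},{"x":0,"y":0,"z":0,"ax":0,"ay":0,"az":0,"hand":0.2},{"x":0,"y":0,"z":0,"ax":0,"ay":0,"az":0,"hand":0.1},{"x":0,"y":0,"z":0,"ax":0,"ay":0,"az":0,"hand":0},{"x":0,"y":0,"z":0,"ax":0,"ay":0,"az":0,"hand":0},{"x":0,"y":0,"z":0,"ax":0,"ay":0,"az":0,"hand":0}]' --squeeze 60

```text
clock: 5.8
tcp_pos: [0.4361, -0.2632, -0.0131]
orientation: [0.003, 0.946, 0.325, 0.001]
wrist_force: [-7.1, 2.9, 33.8]
finger_gap: 0.0025
```

```bash
python3 g.py 0.435 -0.2615 0.08 0.661;python3 - <<'E'
from h import *
im=viewer.read_camera("scene")[:,:,::-1]; x,y=200,220
c=cv2.convertScaleAbs(cv2.resize(im[y:y+75,x:x+90],None,fx=8,fy=8,interpolation=cv2.INTER_CUBIC),alpha=2.2)
cv2.imwrite("pics/s8.png",c)
E
```

```text
t 5.8 tcp [ 0.4361 -0.2632 -0.0131] q [-0.6996  0.3522 -0.4627  0.7498 -0.0016  0.2101] gap 0.0025351783990360923 F [-7.1344  2.9118 33.7559]
shift [ 0.0001 -0.0014 -0.0931] turn [0.0063 0.0003 0.    ]
```

View pics/s8.png

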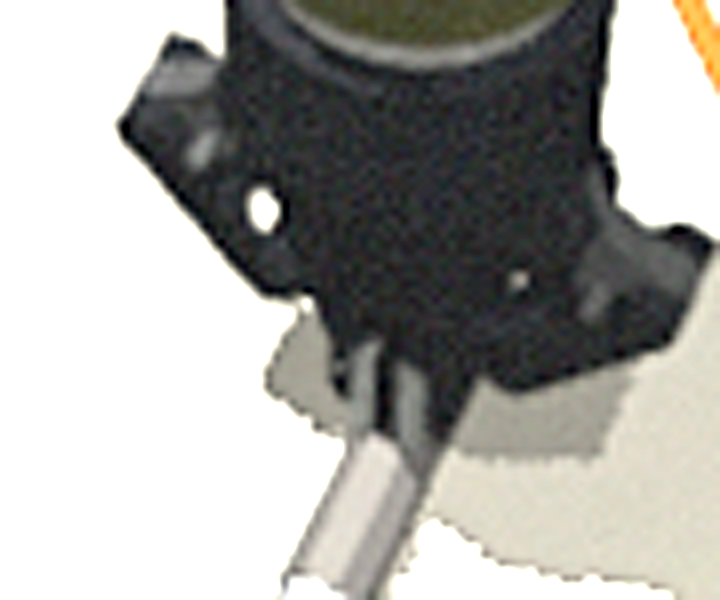

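The pads rode up over the barrel's top facets: 34 N upward, gap near 0. So with the fingers shut the tips are about 32 mm above the reported TCP. I'll lift, open, and go down to a reported z of about −0.029.

Call:
carry_out --plan '[{"x":0,"y":0,"z":-0.008,"ax":0,"ay":0,"az":0,"hand":0.1},{"x":0,"y":0,"z":-0.012,"ax":0,"ay":0,"az":0,"hand":0.5},{"x":0,"y":0,"z":-0.012,"ax":0,"ay":0,"az":0,"hand":0.5},{"x":0,"y":0,"z":-0.012,"ax":0,"ay":0,"az":0,"hand":0.5},{"x":0,"y":0,"z":-0.012,"ax":0,"ay":0,"az":0,"hand":0.5},{"x":0,"y":0,"z":-0.012,"ax":0,"ay":0,"az":0,"hand":0.5}]'

```text
clock: 6.35
tcp_pos: [0.4355, -0.2626, -0.002]
orientation: [0.002, 0.946, 0.325, 0.0]
wrist_force: [0.6, -0.1, -0.2]
finger_gap: 0.0428
```

```bash
python3 g.py 0.435 -0.2615 -0.029 0.661;python3 - <<'E'
from h import *
im=viewer.read_camera("scene")[:,:,::-1]; x,y=200,220
c=cv2.convertScaleAbs(cv2.resize(im[y:y+90,x:x+90],None,fx=6,fy=6,interpolation=cv2.INTER_CUBIC),alpha=2)
cv2.imwrite("pics/s9.png",c)
E
```

```text
t 6.35 tcp [ 0.4355 -0.2626 -0.002 ] q [-0.6995  0.3382 -0.4501  0.7781 -0.0016  0.2102] gap 0.042760654760993666 F [ 0.6039 -0.0725 -0.2495]
shift [ 0.0003 -0.0013  0.027 ] turn [0.0047 0.0006 0.0001]
```

View pics/s9.png

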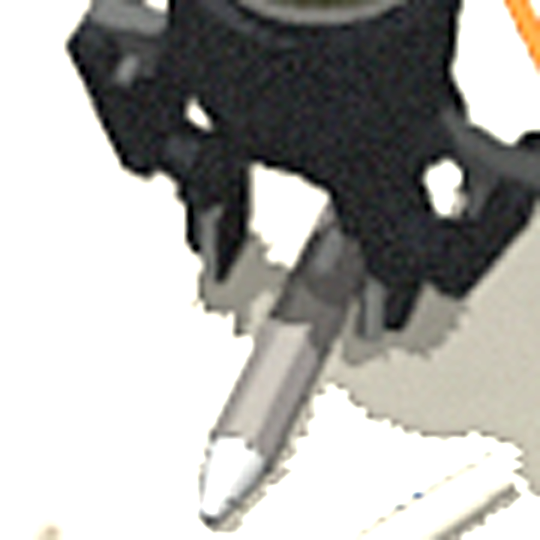

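Call:
carry_out --plan '[{"x":0,"y":-0.001,"z":0.008,"ax":0.004,"ay":0,"az":0,"hand":0.5},{"x":0,"y":-0.001,"z":0.015,"ax":0.004,"ay":0,"az":0,"hand":0.5},{"x":0,"y":-0.001,"z":0.02,"ax":0.004,"ay":0,"az":0,"hand":0.5},{"x":0,"y":-0.001,"z":0.024,"ax":0.004,"ay":0,"az":0,"hand":0.5},{"x":0,"y":-0.001,"z":0.026,"ax":0.004,"ay":0,"az":0,"hand":0.45},{"x":0,"y":-0.001,"z":0.026,"ax":0.004,"ay":0,"az":0,"hand":0.4}]'

```text
clock: 6.9
tcp_pos: [0.4345, -0.2615, -0.0287]
orientation: [-0.0, 0.946, 0.325, -0.001]
wrist_force: [0.1, 0.4, 0.2]
finger_gap: 0.0342
```

```bash
python3 g.py 0.435 -0.2615 -0.029 0.661;python3 - <<'E'
from h import *
im=viewer.read_camera("scene")[:,:,::-1]; x,y=200,220
c=cv2.convertScaleAbs(cv2.resize(im[y:y+90,x:x+90],None,fx=6,fy=6,interpolation=cv2.INTER_CUBIC),alpha=2)
cv2.imwrite("pics/s10.png",c)
E
```

```text
t 6.9 tcp [ 0.4345 -0.2615 -0.0287] q [-0.6998  0.3743 -0.4772  0.7201 -0.0007  0.21  ] gap 0.03424505509778954 F [0.0971 0.3892 0.1893]
shift [0.0004 0.0003 0.0003] turn [-0.0007  0.0009  0.    ]
```

View pics/s10.png

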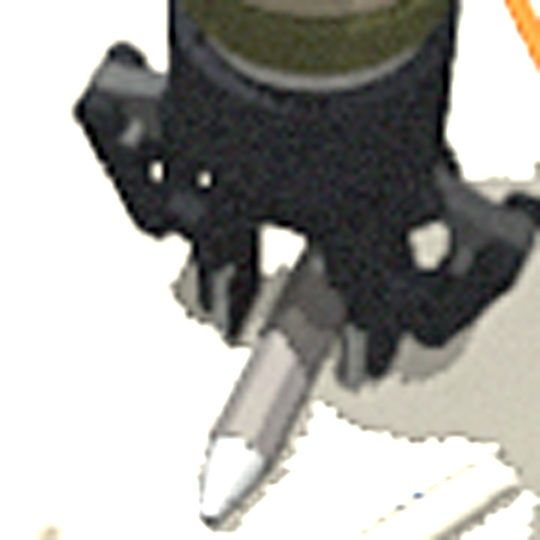

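Fingers on both sides at desk level, with no contact force. Closing.

Call:
carry_out --plan '[{"x":0,"y":0,"z":0,"ax":0,"ay":0,"az":0,"hand":0.3},{"x":0,"y":0,"z":0,"ax":0,"ay":0,"az":0,"hand":0.2},{"x":0,"y":0,"z":0,"ax":0,"ay":0,"az":0,"hand":0.1},{"x":0,"y":0,"z":0,"ax":0,"ay":0,"az":0,"hand":0},{"x":0,"y":0,"z":0,"ax":0,"ay":0,"az":0,"hand":0},{"x":0,"y":0,"z":0,"ax":0,"ay":0,"az":0,"hand":0}]' --squeeze 60

```text
clock: 7.45
tcp_pos: [0.4351, -0.262, -0.0279]
orientation: [0.0, 0.946, 0.325, -0.0]
wrist_force: [0.2, -0.0, 4.9]
finger_gap: 0.0182
```

Call:
carry_out --plan '[{"x":0,"y":0,"z":-0.003,"ax":0,"ay":0,"az":0,"hand":0},{"x":0,"y":0,"z":-0.008,"ax":0,"ay":0,"az":0,"hand":0},{"x":0,"y":0,"z":-0.015,"ax":0,"ay":0,"az":0,"hand":0},{"x":0,"y":0,"z":-0.025,"ax":0,"ay":0,"az":0,"hand":0},{"x":0,"y":0,"z":-0.035,"ax":0,"ay":0,"az":0,"hand":0},{"x":0,"y":0,"z":-0.045,"ax":0,"ay":0,"az":0,"hand":0},{"x":0,"y":0,"z":-0.05,"ax":0,"ay":0,"az":0,"hand":0},{"x":0,"y":0,"z":-0.05,"ax":0,"ay":0,"az":0,"hand":0}]'

```text
clock: 8.12
tcp_pos: [0.4362, -0.2629, 0.0241]
orientation: [0.002, 0.946, 0.325, 0.001]
wrist_force: [1.2, -0.6, -0.1]
finger_gap: 0.0182
```

```bash
python3 g.py 0.435 -0.2615 -0.029 0.661;python3 - <<'E'
from h import *
im=viewer.read_camera("scene")[:,:,::-1]; x,y=190,200
c=cv2.convertScaleAbs(cv2.resize(im[y:y+110,x:x+110],None,fx=5.4,fy=5.4,interpolation=cv2.INTER_CUBIC),alpha=2)
cv2.imwrite("pics/s11.png",c)
E
```

```text
t 8.1167 tcp [ 0.4362 -0.2629  0.0241] q [-0.6997  0.3092 -0.4159  0.8417 -0.0007  0.2101] gap 0.018207674084960362 F [ 1.1645 -0.6425 -0.1117]
shift [-0.0001 -0.0021  0.0531] turn [ 0.0041 -0.0002  0.0001]
```

View pics/s11.png

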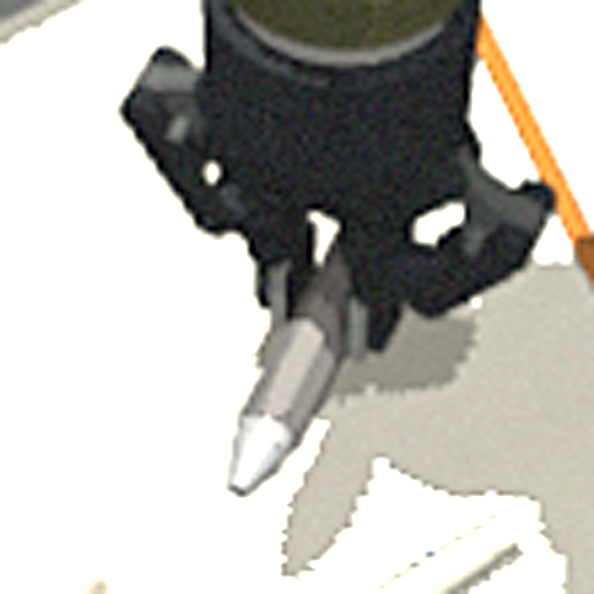

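```bash
python3 - <<'E'
from h import *
for z in (.05,.055,.062,.07): print(z,at("scene",(234.1,290.7),z))
for z in (.01,.02,.0): print(z,at("scene",(234.7,306.6),z))
E
```

```text
0.05 [ 0.39871141 -0.2132145   0.05      ]
0.055 [ 0.39632356 -0.21201287  0.055     ]
0.062 [ 0.39298057 -0.21033059  0.062     ]
0.07 [ 0.38916002 -0.20840798  0.07      ]
0.01 [ 0.39030295 -0.20984015  0.01      ]
0.02 [ 0.38592548 -0.20762488  0.02      ]
0.0 [ 0.39468043 -0.21205541  0.        ]
```

The marker is held and level: the tip point fits z = 0.062, as a level lift would give. Next I go to 20 mm short of the face, turned to the plate's normal.

```bash
python3 g.py 0.5606 -0.2313 0.01 1.695
```

```text
t 8.1667 tcp [ 0.4358 -0.2625  0.0232] q [-0.6997  0.3101 -0.4171  0.8408 -0.0007  0.21  ] gap 0.018159755573764258 F [ 0.4408  0.1767 -0.1617]
shift [0.1177 0.052  0.0133] turn [ 0.0026  0.0016 -1.0339]
```

Call:
carry_out --plan '[{"x":0.005,"y":0.002,"z":0,"ax":0,"ay":0,"az":-0.06,"hand":0},{"x":0.015,"y":0.006,"z":0,"ax":0,"ay":0,"az":-0.16,"hand":0},{"x":0.028,"y":0.012,"z":0,"ax":0,"ay":0,"az":-0.27,"hand":0},{"x":0.042,"y":0.018,"z":0,"ax":0,"ay":0,"az":-0.38,"hand":0},{"x":0.056,"y":0.024,"z":0.002,"ax":0,"ay":0,"az":-0.49,"hand":0},{"x":0.07,"y":0.031,"z":0.004,"ax":0.001,"ay":0.001,"az":-0.6,"hand":0},{"x":0.084,"y":0.037,"z":0.006,"ax":0.001,"ay":0.001,"az":-0.71,"hand":0},{"x":0.096,"y":0.042,"z":0.008,"ax":0.002,"ay":0.001,"az":-0.82,"hand":0},{"x":0.108,"y":0.048,"z":0.01,"ax":0.002,"ay":0.001,"az":-0.93,"hand":0},{"x":0.115,"y":0.051,"z":0.012,"ax":0.003,"ay":0.002,"az":-1.0,"hand":0},{"x":0.1177,"y":0.052,"z":0.013,"ax":0.003,"ay":0.002,"az":-1.034,"hand":0},{"x":0.1177,"y":0.052,"z":0.013,"ax":0.003,"ay":0.002,"az":-1.034,"hand":0}]'

```text
clock: 9.17
tcp_pos: [0.5607, -0.2307, 0.0092]
orientation: [-0.001, 0.661, 0.75, 0.0]
wrist_force: [-0.1, -0.0, -0.3]
finger_gap: 0.0179
```

```bash
python3 g.py 0.5606 -0.2313 0.01 1.695;python3 - <<'E'
from h import *
im=viewer.read_camera("scene")[:,:,::-1]; x,y=130,130
c=cv2.convertScaleAbs(cv2.resize(im[y:y+130,x:x+140],None,fx=4.5,fy=4.5,interpolation=cv2.INTER_CUBIC),alpha=1.8)
cv2.imwrite("pics/s12.png",c)
im=viewer.read_camera("top")[:,:,::-1]; x,y=130,80
c=cv2.convertScaleAbs(cv2.resize(im[y:y+130,x:x+140],None,fx=4.5,fy=4.5,interpolation=cv2.INTER_CUBIC),alpha=1.8)
cv2.imwrite("pics/t12.png",c)
E
```

```text
t 9.1667 tcp [ 0.5607 -0.2307  0.0092] q [-0.5229  0.4917 -0.1707  0.9103  0.0005 -0.6489] gap 0.01793537774038895 F [-0.1032 -0.0002 -0.2608]
shift [-0.0006 -0.0002 -0.0008] turn [-0.0012 -0.0015  0.0017]
```

View pics/s12.png

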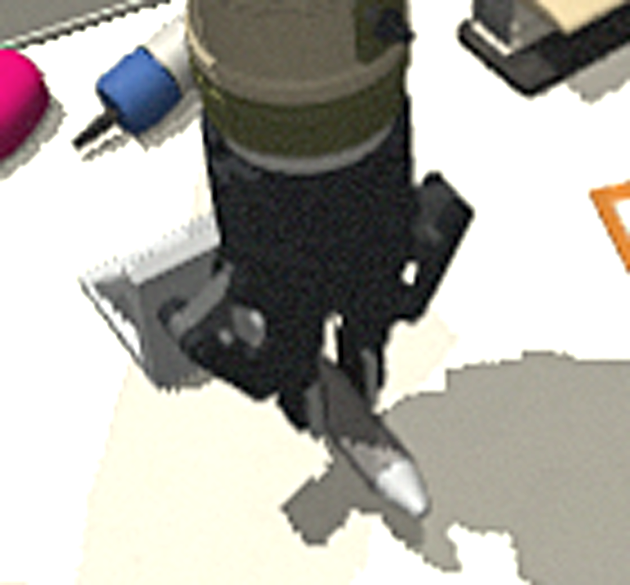

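View pics/t12.png

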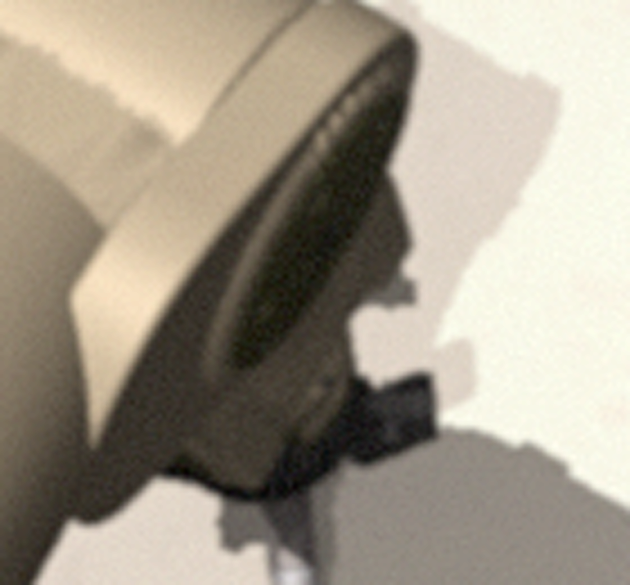

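```bash
python3 - <<'E'
from h import *
for z in (.04,.047,.054): print(z,at("scene",(223.6,243.6),z))
im=viewer.read_camera("top")[:,:,::-1]; x,y=165,170
c=cv2.convertScaleAbs(cv2.resize(im[y:y+60,x:x+60],None,fx=8,fy=8,interpolation=cv2.INTER_CUBIC),alpha=2.)
cv2.imwrite("pics/t13.png",c)
print(proj("top",[.494,-.239,.047]),proj("top",[.5156,-.2363,.047]))
E
```

```text
0.04 [ 0.49698318 -0.24221914  0.04      ]
0.047 [ 0.49264985 -0.24025508  0.047     ]
0.054 [ 0.48831652 -0.23829103  0.054     ]
[195.6693135  217.79467506] [194.66547997 206.09813589]
```

View pics/t13.png

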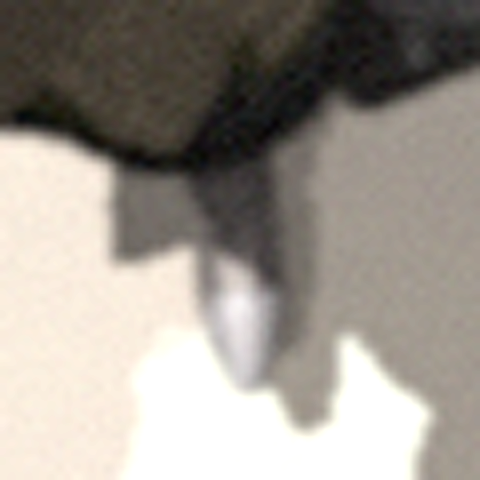

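The marker tip reads (196.2,218.3) in top against a predicted (195.7,217.8), so it is in hand as assumed. Pushing along tool +y.

Call:
carry_out --plan '[{"x":0,"y":0.006,"z":0,"ax":0,"ay":0,"az":0,"hand":0},{"x":0,"y":0.012,"z":0,"ax":0,"ay":0,"az":0,"hand":0},{"x":0,"y":0.016,"z":0,"ax":0,"ay":0,"az":0,"hand":0},{"x":0,"y":0.019,"z":0,"ax":0,"ay":0,"az":0,"hand":0},{"x":0,"y":0.021,"z":0,"ax":0,"ay":0,"az":0,"hand":0},{"x":0,"y":0.023,"z":0,"ax":0,"ay":0,"az":0,"hand":0},{"x":0,"y":0.025,"z":0,"ax":0,"ay":0,"az":0,"hand":0},{"x":0,"y":0.026,"z":0,"ax":0,"ay":0,"az":0,"hand":0}]' --squeeze 80

```text
clock: 9.98
tcp_pos: [0.5853, -0.228, 0.0097]
orientation: [-0.001, 0.662, 0.749, -0.0]
wrist_force: [-1.8, -0.7, -0.3]
finger_gap: 0.0171
```

Call:
carry_out --plan '[{"x":0,"y":0.0015,"z":0,"ax":0,"ay":0,"az":0,"hand":0},{"x":0,"y":0.003,"z":0,"ax":0,"ay":0,"az":0,"hand":0},{"x":0,"y":0.004,"z":0,"ax":0,"ay":0,"az":0,"hand":0},{"x":0,"y":0.005,"z":0,"ax":0,"ay":0,"az":0,"hand":0},{"x":0,"y":0.005,"z":0,"ax":0,"ay":0,"az":0,"hand":0}]'

```text
clock: 10.4
tcp_pos: [0.5905, -0.2274, 0.0097]
orientation: [-0.001, 0.662, 0.749, -0.0]
wrist_force: [-2.1, -0.7, 1.2]
finger_gap: 0.017
```

Call:
carry_out --plan '[{"x":0,"y":0.001,"z":0,"ax":0,"ay":0,"az":0,"hand":0},{"x":0,"y":0.002,"z":0,"ax":0,"ay":0,"az":0,"hand":0},{"x":0,"y":0.003,"z":0,"ax":0,"ay":0,"az":0,"hand":0},{"x":0,"y":0.003,"z":0,"ax":0,"ay":0,"az":0,"hand":0}]'

```text
clock: 10.73
tcp_pos: [0.5914, -0.2271, 0.0093]
orientation: [-0.003, 0.663, 0.749, -0.002]
wrist_force: [-8.1, -2.1, 3.0]
finger_gap: 0.0172
```

Call:
carry_out --plan '[{"x":0,"y":0.002,"z":0,"ax":0,"ay":0,"az":0,"hand":0},{"x":0,"y":0.004,"z":0,"ax":0,"ay":0,"az":0,"hand":0},{"x":0,"y":0.004,"z":0,"ax":0,"ay":0,"az":0,"hand":0}]'

```text
clock: 10.98
tcp_pos: [0.5911, -0.2268, 0.0086]
orientation: [-0.005, 0.663, 0.749, -0.005]
wrist_force: [-12.2, -2.5, 4.8]
finger_gap: 0.0176
```

```bash
python3 g.py 0.5606 -0.2313 0.03 1.695;python3 - <<'E'
from h import *
im=viewer.read_camera("top")[:,:,::-1]; x,y=165,160
c=cv2.convertScaleAbs(cv2.resize(im[y:y+60,x:x+60],None,fx=8,fy=8,interpolation=cv2.INTER_CUBIC),alpha=2.)
cv2.imwrite("pics/t14.png",c)
s=status.get_state()['tcp_pos']
for L in (.067,.077): p=np.array([s[0]-L*.9923,s[1]-L*.1237,.047]); print((proj("top",p)+.5-[x,y])*8-.5)
E
```

```text
t 10.9833 tcp [ 0.5911 -0.2268  0.0086] q [-0.4896  0.547  -0.0777  0.9588 -0.0065 -0.6104] gap 0.017574178726787383 F [-12.1612  -2.5267   4.7649]
shift [-0.0008 -0.0311 -0.0209] turn [-0.0142 -0.002  -0.0033]
[237.01545669 333.21487208]
[240.66357279 376.01003986]
```

View pics/t14.png

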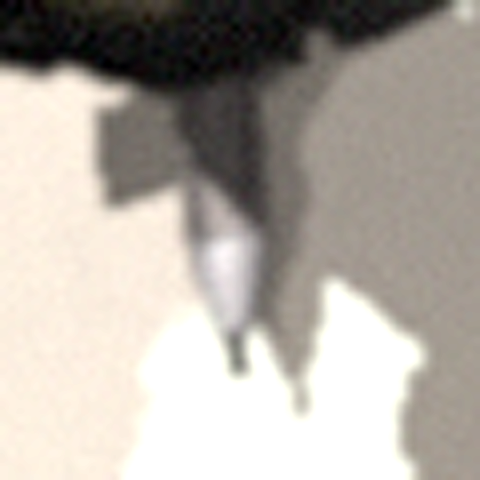

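The tip is out by the full 10 mm: its dark point ends at (240,375) in the crop, against a predicted (240.7,376). The force rose to 12 N at the stop. Now backing off and raising.

Call:
carry_out --plan '[{"x":0,"y":-0.01,"z":0,"ax":0,"ay":0,"az":0,"hand":0},{"x":0,"y":-0.025,"z":-0.005,"ax":-0.014,"ay":0,"az":0,"hand":0},{"x":0,"y":-0.04,"z":-0.02,"ax":-0.014,"ay":0,"az":0,"hand":0},{"x":0,"y":-0.05,"z":-0.035,"ax":-0.014,"ay":0,"az":0,"hand":0},{"x":0,"y":-0.055,"z":-0.05,"ax":-0.014,"ay":0,"az":0,"hand":0},{"x":0,"y":-0.055,"z":-0.05,"ax":-0.014,"ay":0,"az":0,"hand":0}]'

```text
clock: 11.53
tcp_pos: [0.5391, -0.2345, 0.0627]
orientation: [0.002, 0.663, 0.748, 0.002]
wrist_force: [0.8, -0.1, 0.2]
finger_gap: 0.0171
```

```bash
python3 g.py 0.526 -0.4685 0.03 1.405
```

```text
t 11.5333 tcp [ 0.5391 -0.2345  0.0627] q [-0.5483  0.4066 -0.162   0.9975  0.0025 -0.6687] gap 0.01707749373670633 F [ 0.8496 -0.0976  0.1504]
shift [-0.2307 -0.0413  0.0327] turn [0.0054 0.0002 0.2862]
```

Call:
carry_out --plan '[{"x":-0.012,"y":-0.002,"z":0,"ax":0,"ay":0,"az":0.02,"hand":0},{"x":-0.035,"y":-0.006,"z":0,"ax":0.001,"ay":0,"az":0.05,"hand":0},{"x":-0.06,"y":-0.011,"z":0,"ax":0.002,"ay":0,"az":0.08,"hand":0},{"x":-0.09,"y":-0.016,"z":0,"ax":0.003,"ay":0,"az":0.11,"hand":0},{"x":-0.12,"y":-0.021,"z":0,"ax":0.004,"ay":0,"az":0.15,"hand":0},{"x":-0.15,"y":-0.027,"z":0.005,"ax":0.005,"ay":0,"az":0.19,"hand":0},{"x":-0.18,"y":-0.032,"z":0.012,"ax":0.005,"ay":0,"az":0.22,"hand":0},{"x":-0.205,"y":-0.037,"z":0.02,"ax":0.005,"ay":0,"az":0.25,"hand":0},{"x":-0.223,"y":-0.04,"z":0.028,"ax":0.005,"ay":0,"az":0.275,"hand":0},{"x":-0.2307,"y":-0.0413,"z":0.0327,"ax":0.005,"ay":0,"az":0.286,"hand":0},{"x":-0.2307,"y":-0.0413,"z":0.0327,"ax":0.005,"ay":0,"az":0.286,"hand":0},{"x":-0.2307,"y":-0.0413,"z":0.0327,"ax":0.005,"ay":0,"az":0.286,"hand":0}]'

```text
clock: 12.53
tcp_pos: [0.5257, -0.468, 0.0286]
orientation: [-0.001, 0.763, 0.646, 0.0]
wrist_force: [0.1, 0.7, -0.2]
finger_gap: 0.0175
```

```bash
python3 g.py 0.526 -0.4685 -0.021 1.405; python3 - <<'E'
from h import *
im=viewer.read_camera("scene")[:,:,::-1]; x,y=240,110
c=cv2.convertScaleAbs(cv2.resize(im[y:y+150,x:x+150],None,fx=4,fy=4,interpolation=cv2.INTER_CUBIC),alpha=1.6)
cv2.imwrite("pics/s15.png",c)
E
```

```text
t 12.5333 tcp [ 0.5257 -0.468   0.0286] q [-0.8416  0.6481  0.1549  1.0794  0.0007 -0.6761] gap 0.0174548414539719 F [ 0.1425  0.6734 -0.2311]
shift [-0.0006  0.0005  0.0496] turn [-0.001  -0.0016  0.0002]
```

View pics/s15.png

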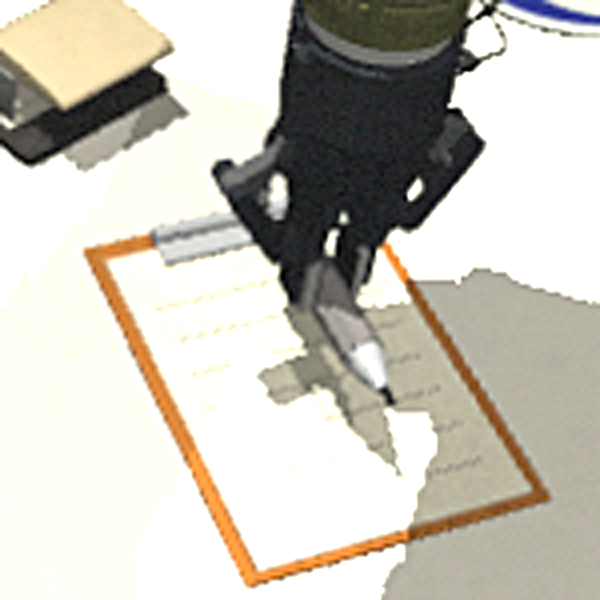

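The marker (tip at (390,400) in the crop) lines up with the board above its middle. Lowering it, slowing at the end.

Call:
carry_out --plan '[{"x":0,"y":0,"z":0.01,"ax":0,"ay":0,"az":0,"hand":0},{"x":0,"y":0,"z":0.022,"ax":0,"ay":0,"az":0,"hand":0},{"x":0,"y":0,"z":0.033,"ax":0,"ay":0,"az":0,"hand":0},{"x":0,"y":0,"z":0.041,"ax":0,"ay":0,"az":0,"hand":0},{"x":0,"y":0,"z":0.045,"ax":0,"ay":0,"az":0,"hand":0},{"x":0,"y":0,"z":0.047,"ax":0,"ay":0,"az":0,"hand":0},{"x":0,"y":0,"z":0.048,"ax":0,"ay":0,"az":0,"hand":0},{"x":0,"y":0,"z":0.048,"ax":0,"ay":0,"az":0,"hand":0}]'

```text
clock: 13.25
tcp_pos: [0.5261, -0.4675, -0.0186]
orientation: [-0.0, 0.763, 0.647, 0.0]
wrist_force: [-0.1, 0.4, -0.6]
finger_gap: 0.0176
```

Call:
carry_out --plan '[{"x":0,"y":0,"z":0.001,"ax":0,"ay":0,"az":0,"hand":0},{"x":0,"y":0,"z":0.002,"ax":0,"ay":0,"az":0,"hand":0},{"x":0,"y":0,"z":0.002,"ax":0,"ay":0,"az":0,"hand":0}]'

```text
clock: 13.5
tcp_pos: [0.5262, -0.4677, -0.0204]
orientation: [-0.0, 0.763, 0.647, 0.0]
wrist_force: [0.3, 0.5, -1.1]
finger_gap: 0.0171
```

Call:
carry_out --plan '[{"x":0,"y":0,"z":0.001,"ax":0,"ay":0,"az":0,"hand":0},{"x":0,"y":0,"z":0.002,"ax":0,"ay":0,"az":0,"hand":0},{"x":0,"y":0,"z":0.0025,"ax":0,"ay":0,"az":0,"hand":0},{"x":0,"y":0,"z":0.0025,"ax":0,"ay":0,"az":0,"hand":0}]'

```text
clock: 13.83
tcp_pos: [0.5263, -0.4678, -0.0227]
orientation: [-0.0, 0.763, 0.647, 0.0]
wrist_force: [0.1, 0.6, 1.3]
finger_gap: 0.0174
```

Call:
carry_out --plan '[{"x":0,"y":0,"z":0.0005,"ax":0,"ay":0,"az":0,"hand":0.22},{"x":0,"y":0,"z":0.0005,"ax":0,"ay":0,"az":0,"hand":0.26},{"x":0,"y":0,"z":0.0005,"ax":0,"ay":0,"az":0,"hand":0.32},{"x":0,"y":0,"z":0,"ax":0,"ay":0,"az":0,"hand":0.4},{"x":0,"y":0,"z":0,"ax":0,"ay":0,"az":0,"hand":0.5},{"x":0,"y":0,"z":0,"ax":0,"ay":0,"az":0,"hand":0.5},{"x":0,"y":0,"z":0,"ax":0,"ay":0,"az":0,"hand":0.5}]' --squeeze 20

```text
clock: 14.42
tcp_pos: [0.5263, -0.4679, -0.0227]
orientation: [-0.0, 0.763, 0.647, 0.0]
wrist_force: [-0.4, 0.3, 0.3]
finger_gap: 0.0427
```

Call:
carry_out --plan '[{"x":0,"y":0,"z":-0.005,"ax":0,"ay":0,"az":0,"hand":0.5},{"x":0,"y":0,"z":-0.015,"ax":0,"ay":0,"az":0,"hand":0.5},{"x":0,"y":0,"z":-0.03,"ax":0,"ay":0,"az":0,"hand":0.5},{"x":0,"y":0,"z":-0.05,"ax":0,"ay":0,"az":0,"hand":0.5},{"x":0,"y":0,"z":-0.08,"ax":0,"ay":0,"az":0,"hand":0.5},{"x":0,"y":0,"z":-0.11,"ax":0,"ay":0,"az":0,"hand":0.5},{"x":0,"y":-0.03,"z":-0.13,"ax":0,"ay":0,"az":0,"hand":0.5},{"x":0.03,"y":-0.06,"z":-0.14,"ax":0,"ay":0,"az":0,"hand":0.5},{"x":0.06,"y":-0.08,"z":-0.15,"ax":0,"ay":0,"az":0,"hand":0.5},{"x":0.09,"y":-0.1,"z":-0.15,"ax":0,"ay":0,"az":0,"hand":0.5},{"x":0.12,"y":-0.11,"z":-0.15,"ax":0,"ay":0,"az":0,"hand":0.5},{"x":0.12,"y":-0.11,"z":-0.15,"ax":0,"ay":0,"az":0,"hand":0.5}]'

```text
clock: 15.42
tcp_pos: [0.4352, -0.3258, 0.1288]
orientation: [-0.001, 0.762, 0.647, 0.001]
wrist_force: [-0.5, 0.4, 0.2]
finger_gap: 0.0426
```

```bash
python3 g.py 0.526 -0.4685 -0.021 1.405; python3 - <<'E'
from h import *
im=viewer.read_camera("scene")[:,:,::-1]; x,y=240,140
cv2.imwrite("pics/s16.png",cv2.convertScaleAbs(cv2.resize(im[y:y+130,x:x+150],None,fx=4,fy=4,interpolation=cv2.INTER_CUBIC),alpha=1.4))
im=viewer.read_camera("top")[:,:,::-1]; x,y=240,135
cv2.imwrite("pics/t16.png",cv2.convertScaleAbs(cv2.resize(im[y:y+145,x:x+140],None,fx=4,fy=4,interpolation=cv2.INTER_CUBIC),alpha=1.4))
E
```

```text
t 15.4167 tcp [ 0.4352 -0.3258  0.1288] q [-0.7914  0.286  -0.1659  1.1218  0.0018 -0.6291] gap 0.04262680772813114 F [-0.5129  0.4448  0.2102]
shift [-0.1266  0.1129  0.1492] turn [-0.0013 -0.0031  0.0035]
```

View pics/s16.png

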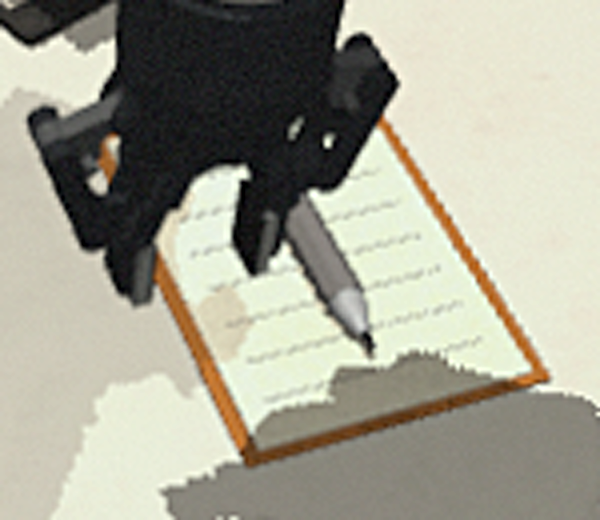

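View pics/t16.png

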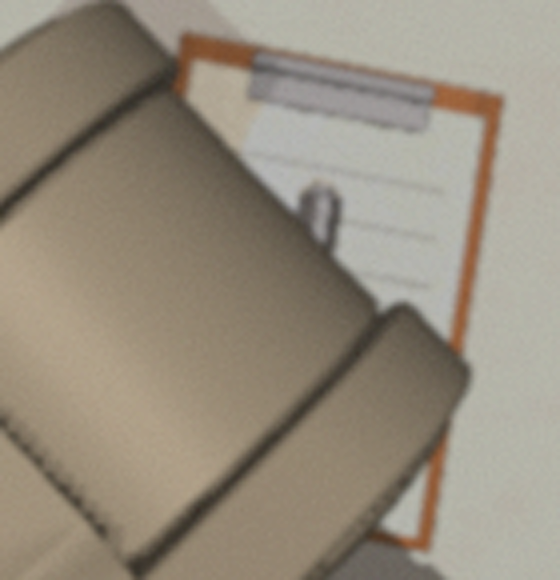

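```bash
python3 - <<'E'
from h import *
a=at("scene",(332.4,227.9),.015); b=at("top",(320.4,181.7),.015)
print(a,b,np.linalg.norm(a-b)); u=(b-a)/np.linalg.norm(b-a); o=a+.077*u
c=np.array([.5263,-.4684]); th=-.166; d=(o[:2]-c); print(o,"in board",d@[np.cos(th),np.sin(th)],d@[-np.sin(th),np.cos(th)])
E
```

```text
[ 0.44709264 -0.45361242  0.015     ] [ 0.57411889 -0.47538679  0.015     ] 0.12887897296335374
[ 0.52298571 -0.46662173  0.015     ] in board -0.003562567139118179 0.0012061759944098735
```

The tip-to-button length of 129 mm fits 128 mm with the marker flat. The barrel middle is within 4 mm of the clipboard centre and the arm is clear, so I'm handing in.

```bash
python3 -c "
from workcell import env; print(env.hand_in())"
```

```text
the job is handed in; nothing more can be done
None
```

I picked up the marker, pushed its button in against the angle plate, laid it flat on the middle of the clipboard and let go. I handed in at about 15.5 s; no verdict was reported.

**Last checks:**
- **Button:** at the plate the force rose to about 12 N at the stop, and the picture there showed the tip out by the full 10 mm.
- **Placing:** on the board the tip-to-button length measured 129 mm (128 expected), which fits lying flat with the tip out. The barrel middle is about 4 mm from the clipboard centre along and 1 mm across.
- **Release:** the fingers were open and clear above the desk, and the force read about zero.

**What went wrong or disagreed:**
- **Grasp height:** the fingertips were really about 32 mm higher than the reported TCP height. The first close shut above the marker. The second slid up over its top facets with about 34 N upward force. I then went to a reported height of −0.029 m and gripped it properly.
- **Gap reading:** it showed 17 to 18 mm on the 20 mm barrel.
- **Final pictures:** the arm hid part of the marker in each, so I took its tip from one camera and its button from the other.

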